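# Roll the can's label to the front and chock it

## Task

With a fingertip on top of the blue can, roll it in its stiff end cups until the label faces front, its red stripe in line with the red marks on the two grey cheeks; the can is thin, so touch it gently and press no harder than rolling needs (never above 25 N). Then gently wedge the yellow chock, black sloping face to the can, down between the can and the wall behind it, snug and upright, without turning the label away, and let go. Leave the other things where they are.

Things in the scene. Friction and masses are not known exactly. Their poses are not given: they have to be found in the camera images.
- rack: Fixed aluminium can rack, base 141x160x10 mm. Origin at bench level under the middle of the can's axis; x from its front (robot side) to its back, y along the can, z up. Two round grey cheeks (radius 51 about the can's axis, inner faces y = -67, +67 mm), each with a red mark on its rim 45 degrees up from the front. A rear wall stands behind the can (see rack_pocket).
- can_axis (a point): Mid-point of the blue can's turning axis, 62 mm above the bench, axes as the rack's. Can lies along y: radius 42, 120 mm long, end rims 1 mm proud, white label with a red stripe along its middle. Rigid, in rubber cups that give 1 mm per 8 N downwards; cannot be lifted out. It sits about 6 mm off-centre, direction unknown, so the height of its top (104 mm +-6) changes as it turns.
- can (a joint): Turn of the can about rack y, rad: 0 = red stripe at the red marks (45 degrees up from the front); positive = top rolled to the back (0.79: stripe on top; 2.36: level at the back). Drag the top to the front (rack -x) to lower it. Friction of the cups (0.2 N m) takes 5 N at the surface; a fingertip slips below about 8 to 13 N of pressure. It stays where it is left.
- chock_grip (a point): Centre of the yellow grip tab (18 mm in x, 24 mm in y: grasp across y; 37 mm high) atop the loose chock, 74 mm above its underside. x towards the chock's flat yellow back (14 mm behind this point), z up. 0.13 kg; wedge 50 mm wide (y), 55 mm high, 20 mm thick at the foot, growing by 15 degrees up its black sloping front (-x).
- chock_face (a point): Middle of the chock's black sloping front face, 37 mm above its underside, 14 mm in front of the grip tab's centre. Round about: a fixed black roll bag, 270 mm high, lies at the back between rack and chock (nearest the robot at world x 0.53, y 0.16 m), fixed cartons up to 220 mm high at the right (y below -0.15 m): carry round their front.
- rack_pocket (a point): Where the grip-tab centre comes to rest, +-6 mm in height, with the chock's axes parallel to the rack's: 62.5, 0, 110 mm in the rack frame. Rear wall: 66 wide, face at x = 76.5, top at 86 mm with a flare leaning back to 98 mm; side lips with inner faces at y = -29, +29 mm, top at 72 mm. The chock's weight wedges it; a strong push down turns the can.
- oil_bottle: Yellow bottle with black cap, 44 mm wide, 121 mm high; bystander, origin under it.
- tape_roll: Roll of black tape, 69 mm wide, 19 mm high; bystander, origin under it.
- cam_tin: Round tin with green lid, 65 mm wide, 34 mm high; bystander, origin under it.
- padlock: Brass-coloured padlock standing up, 16 x 45 x 67 mm; bystander, origin under it.
- marker: Black marker pen with red cap, 120 mm long, lying; bystander.
Mind the look-alikes: they are no part of the job. Leave any pink, purple or white look-alike of the part that bears chock_grip alone.

How it is judged:
By the outcome, as a careful person would: the job done as asked, in the order asked, and still so for the second after the job is handed in, with the robot touching nothing.
It also fails if it takes over 72 s, if anything falls off the work surface, if the arm or the gripper's body presses on something with over 40 N, if the wrist force passes 120 N, or if a joint passes its speed limit or range.

## Robot

A 7-joint arm with a two-finger parallel gripper is mounted at the origin on a cart in front of the work surface, level with it; the furniture and walls round the work are solid. World frame = base frame: x ahead of the robot, y to its left, z up, the work surface at z = 0. Lengths are in m, angles in rad, forces in N, time in s.
With the tool pointing down it reaches from about 0.425 to 0.825 m from the base axis. Payload 3.6 kg.
Tool frame: the origin (TCP) lies where the fingers leave the gripper's body, on its centre line; the fingertips stand 73 mm ahead of it and the grasp point (between the pads) lies 54 mm ahead of it; z points along the fingers, y is the line along which they close (so a half turn about z gives the same grasp; the last joint's range is limited). The gripper opens to 85 mm and grips with 20 to 120 N. Pads are 22 mm wide; open, the fingers measure 114 mm over their backs; the gripper's body (76 mm by 85 mm) begins 54 mm behind the grasp point. The pads swing forward as they close: fully open they stand 13 mm farther back than shut.
Start: joints at [1.321, 0.615, -0.013, 1.423, 0.008, 1.103, -0.04], TCP at [0.144, -0.634, 0.304] pointing down, gripper open.
Joint ranges: [-3.12, 3.12], [-0.3, 2.06], [-1.34, 1.32], [0.26, 2.42], [-1.36, 4.5], [0.01, 1.98], [-2.84, 2.84]. Speed limits (rad/s): [2.79, 2.79, 3.14, 3.14, 3.14, 3.14, 3.14].

## Interface

Orientations are given as a unit quaternion [x, y, z, w].
In Python, from station import arm, snapshot, camera_info, ticket gives the robot as it stands. Calls block until the motion is done:
- arm.movep(position, orientation): joint-space move of the TCP to a pose.
- arm.line_to(position, velocity=0.15, ori=None): straight line of the TCP; ori=None keeps the orientation; velocity is the mean speed in m/s.
- arm.move_j(angles): joint-space move.
- arm.move_gripper(opening, effort=None): opening from 0.0 (shut) to 1.0 (fully open); effort is the grip in N (None keeps the last); returns when the fingers have stopped.
- arm.pause(seconds).
- arm.ik(position, orientation): joint angles nearest the present ones, or None.
- snapshot(name): name is "scene" or "top" or "wrist"; returns the picture (384x512x3 uint8, blue, green, red); there is no depth.
- camera_info(name): a dict with "fx", "fy", "cx", "cy" (pixels), "R" (3x3) and "t" (3): a world point X has camera coordinates R X + t; the wrist camera has in their place "T_tool_cam" (4x4, takes a point from camera to tool coordinates, whose origin is the TCP and whose axes are the flange's). Camera axes: x right, y down, z forward; pixel columns grow to the right and rows downward; lengths in m; the calibration is good to about 2 mm. A picture is of the moment at which its call begins: read the wrist's pose just before it. camera_info takes no time and is no camera call.
A pose or a line that the arm cannot do raises arm.MotionError and nothing moves.
- ticket.finish_job(): hands the job in; it is judged then, once.
Readings, each from a call of its own:
- arm.read_time(): time.
- arm.read_joint_positions(): joint angles.
- arm.read_dq(): joint speeds.
- arm.read_effort(): joint torques, N m.
- arm.read_tool_pos(): TCP position.
- arm.read_eef_rot(): TCP orientation.
- arm.read_ft_force(): force on the tool from outside, world axes, zero at the start.
- arm.read_wrist_torque(): the same for the moment, N m.
- arm.read_opening(): opening from 0.0 (shut) to 1.0 (fully open).
- arm.read_finger_force(): force on a finger pad.
Only numpy, scipy, OpenCV 4.12 (cv2) and the standard library are available. Lean on these libraries where they do the work, as an engineer would, in place of code of your own. Each camera call takes 0.05 s, during which the arm holds its last target. There are 200 camera calls.

## Working session

There is one attempt and no reset: what is moved stays moved. The work goes in short steps, each a Python script; the robot and the scene stay as the last script left them, time stands still between calls to the robot, and variables do not carry over. Pictures are saved under pics/ and viewed, at most 10 in all, crops included, and the job is handed in when it is done.

```bash
ls; mkdir -p pics; python3 - <<'E'
from station import arm,snapshot,camera_info
import cv2,numpy as np
for n in("scene","top"):
    im=snapshot(n);cv2.imwrite(f"pics/{n}0.png",im)
    print(n,{k:np.round(v,4).tolist() for k,v in camera_info(n).items()})
print({k:np.round(v,4).tolist() for k,v in camera_info("wrist").items()})
print(arm.read_time(),arm.read_tool_pos(),arm.read_eef_rot(),arm.read_ft_force())
a=cv2.imread("pics/scene0.png");b=cv2.imread("pics/top0.png")
cv2.imwrite("pics/both0.png",cv2.resize(np.hstack([a,b]),(800,300),interpolation=cv2.INTER_AREA))
E
```

```text
pics
scene {'fx': 418.982, 'fy': 418.982, 'cx': 254.7052, 'cy': 193.7552, 'R': [[0.8794, -0.4759, -0.0077], [-0.3346, -0.6065, -0.7212], [0.3386, 0.6369, -0.6927]], 't': [-0.5039, 0.2718, 1.441]}
top {'fx': 475.3606, 'fy': 475.3606, 'cx': 253.9408, 'cy': 184.5876, 'R': [[-0.2408, -0.9704, -0.0155], [-0.7751, 0.2019, -0.5987], [0.5842, -0.1322, -0.8008]], 't': [0.1431, 0.4964, 1.183]}
{'fx': 271.9622, 'fy': 271.9622, 'cx': 262.5026, 'cy': 189.7159, 'T_tool_cam': [[-0.0016, -0.9548, -0.2972, 0.0751], [1.0, -0.0015, -0.0004, 0.0009], [-0.0, -0.2972, 0.9548, -0.0706], [0.0, 0.0, 0.0, 1.0]]}
0.1 [ 0.14416839 -0.63328726  0.30284884] [ 9.93739742e-01  1.11713851e-01 -1.44025042e-04 -1.14871323e-03] [-0.00163128  0.0655801  -0.02427876]
```

View pics/scene0.png

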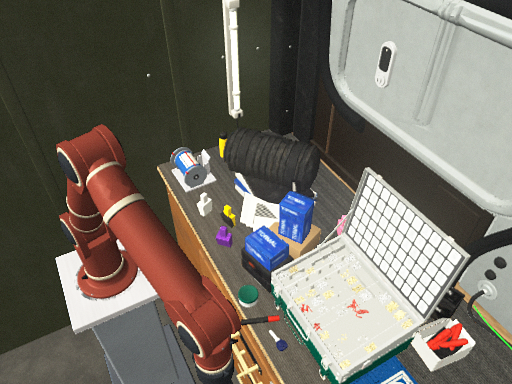

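View pics/top0.png

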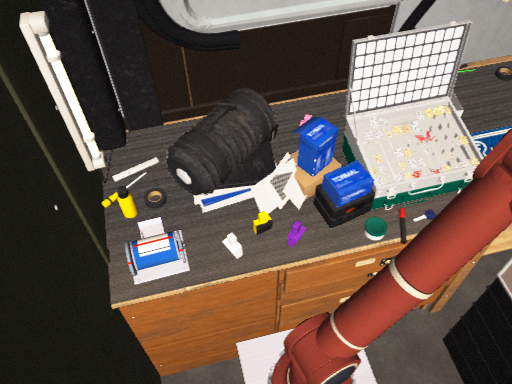

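The yellow chock is at top (263,222) / scene (229,215). The look-alikes are white (top 233,245), purple (296,233) and a pink thing (305,122). The rack is at top (157,252), and its rear wall is on the far side. Next is a close crop to check the choice.

```bash
python3 - <<'E'
import cv2,numpy as np
b=cv2.imread("pics/top0.png");a=cv2.imread("pics/scene0.png")
f=lambda i,x,y,w,h:cv2.resize(i[y:y+h,x:x+w],(400,300),interpolation=cv2.INTER_CUBIC)
cv2.imwrite("pics/crop0.png",np.vstack([np.hstack([f(b,112,208,88,66),f(b,220,200,88,66)]),np.hstack([f(a,160,140,60,45),f(a,190,190,60,45)])]))
E
```

```text
(no output)
```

View pics/crop0.png

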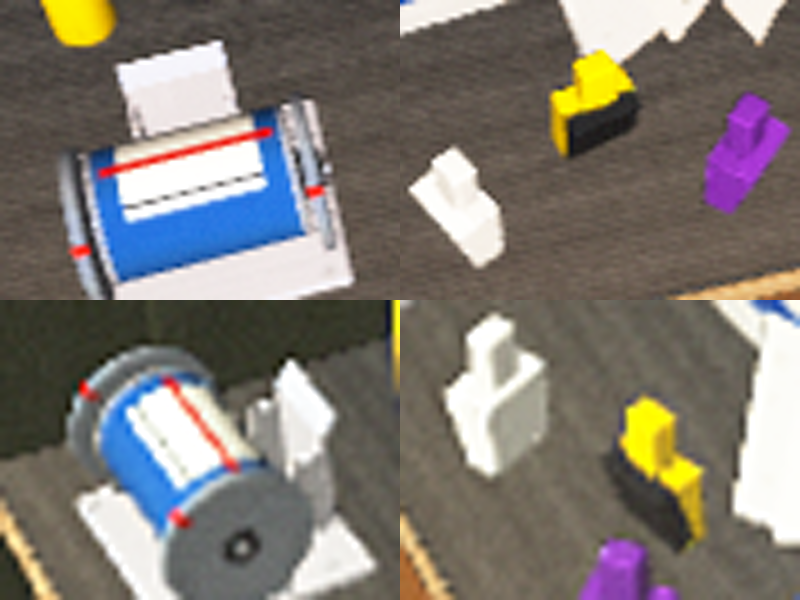

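The chock to take is the yellow one with the black sloping face turned to the robot's side, upright on the bench. The can's stripe lies near the top, slightly behind it. Next I triangulate.

```bash
cat > h.py <<'E'
from station import arm,snapshot,camera_info,ticket
import cv2,numpy as np
from scipy.spatial.transform import Rotation as Ro
def down(yaw): return [np.cos(yaw/2),np.sin(yaw/2),0,0]
def cam(n):
    c=camera_info(n)
    if n!="wrist":
        R=np.array(c["R"]);return c,R.T,-R.T@np.array(c["t"])
    T=np.array(c["T_tool_cam"]);Rt=Ro.from_quat(arm.read_eef_rot()).as_matrix()
    return c,Rt@T[:3,:3],Rt@T[:3,3]+np.array(arm.read_tool_pos())
def ray(C,px):
    c,R,o=C;d=R@np.array([(px[0]-c["cx"])/c["fx"],(px[1]-c["cy"])/c["fy"],1.]);return o,d/np.linalg.norm(d)
def onz(C,px,z):
    o,d=ray(C,px);return o+d*(z-o[2])/d[2]
def tri(rays):
    A=sum(np.eye(3)-np.outer(d,d) for o,d in rays);b=sum((np.eye(3)-np.outer(d,d))@o for o,d in rays)
    X=np.linalg.solve(A,b);return X,[np.linalg.norm((np.eye(3)-np.outer(d,d))@(X-o)) for o,d in rays]
def mask(im,col):
    h,s,v=cv2.split(cv2.cvtColor(im,cv2.COLOR_BGR2HSV))
    m={"red":((h<8)|(h>172))&(s>130)&(v>90),"yellow":(h>20)&(h<35)&(s>140)&(v>90),"blue":(h>95)&(h<125)&(s>120)}[col]
    return m.astype(np.uint8)
def blobs(m,amin=4):
    n,l,st,ce=cv2.connectedComponentsWithStats(m,connectivity=8)
    return [(st[i,4],ce[i],st[i,:4],l==i) for i in range(1,n) if st[i,4]>=amin]
E
python3 - <<'E'
from h import *
for n,roi in(("top",(112,208,200,66)),("scene",(160,140,90,95))):
    im=cv2.imread(f"pics/{n}0.png");C=cam(n);x,y,w,h=roi
    for col in("red","yellow"):
        m=np.zeros(im.shape[:2],np.uint8);m[y:y+h,x:x+w]=mask(im,col)[y:y+h,x:x+w]
        for a,c,b,l in blobs(m,3):
            z=.098 if col=="red" else .07
            p=np.argwhere(l)[:,::-1].astype(np.float32);v=cv2.fitLine(p,2,0,.01,.01).ravel();t=(p-v[2:])@v[:2]
            e=[v[2:]+v[:2]*t.min(),v[2:]+v[:2]*t.max()]
            print(n,col,a,c.round(1),b,onz(C,c,z).round(3),np.round(e,1).tolist())
T,S=cam("top"),cam("scene")
# tab top centre guess from crop
print("tab", tri([ray(T,(220+598/4.545,200+66/4.545)),ray(S,(190+(650-400)/6.667,190+(413-300)/6.667))]))
for nm,p in dict(foL=(568,155),foR=(632,115),baL=(556,150)).items(): print(nm,onz(T,(220+(p[0]-400)/4.545+132*0,200+p[1]/4.545),0).round(3))
E
```

```text
top red 64 [152.4 240.9] [134 236  38  11] [0.447 0.326 0.098] [[133.89999389648438, 245.60000610351562], [171.10000610351562, 236.3000030517578]]
top red 8 [180.5 249.5] [179 249   4   2] [0.401 0.254 0.098] [[179.0, 249.5], [182.0, 249.5]]
top red 11 [129.1 262.8] [127 262   5   3] [0.395 0.395 0.098] [[127.0999984741211, 263.29998779296875], [131.10000610351562, 262.29998779296875]]
top yellow 138 [129.3 212.1] [121 208  17  10] [0.581 0.385 0.07 ] [[120.5999984741211, 210.89999389648438], [136.89999389648438, 213.10000610351562]]
top yellow 194 [260.6 220.1] [253 211  19  23] [0.456 0.013 0.07 ] [[251.60000610351562, 229.8000030517578], [267.1000061035156, 213.1999969482422]]
scene red 4 [172.8 153.2] [172 152   3   3] [0.396 0.393 0.098] [[171.8000030517578, 152.1999969482422], [173.8000030517578, 154.1999969482422]]
scene red 3 [185.7 152.3] [185 152   2   2] [0.446 0.373 0.098] [[185.1999969482422, 151.8000030517578], [186.1999969482422, 152.8000030517578]]
scene red 3 [188. 156.] [187 155   3   3] [0.445 0.345 0.098] [[187.0, 155.0], [189.0, 157.0]]
scene red 6 [192.2 161.5] 
[... 171 characters left out ...]
01 0.248 0.098] [[185.8000030517578, 172.39999389648438], [188.0, 173.1999969482422]]
scene red 4 [160.2 233.2] [160 232   2   3] [ 0.203 -0.004  0.098] [[159.8000030517578, 232.0], [160.60000610351562, 234.1999969482422]]
scene yellow 90 [221.5 147. ] [219 140   8  18] [0.607 0.367 0.07 ] [[220.8000030517578, 157.0], [222.0, 139.6999969482422]]
scene yellow 121 [229.1 213.5] [223 204  13  23] [ 0.461 -0.009  0.07 ] [[224.39999389648438, 204.89999389648438], [235.3000030517578, 224.8000030517578]]
tab (array([ 0.34799623, -0.17860446,  0.26502746]), [np.float64(0.046421532189030806), np.float64(0.046421532189030924)])
foL [0.453 0.026 0.   ]
foR [ 0.473 -0.024  0.   ]
baL [0.459 0.032 0.   ]
```

```bash
python3 - <<'E'
from h import *
T,S=cam("top"),cam("scene")
print("tab", tri([ray(T,(263.6,214.5)),ray(S,(227.5,207))]))
print("markL",tri([ray(T,(129.1,262.8)),ray(S,(172.8,153.2))]),"markR",tri([ray(T,(180.5,249.5)),ray(S,(186.8,172.8))]))
print("stripe",tri([ray(T,(133.9,245.9)),ray(S,(185,151.8))]),tri([ray(T,(171.1,236.3)),ray(S,(194.5,164.5))]))
p=arm.read_tool_pos();arm.line_to([p[0],p[1],.42],velocity=.25)
q=down(np.pi)
for k,pos in(("c",[.46,.005,.30]),("r",[.45,.324,.33])):
    print(k,arm.ik(pos,q));arm.movep(pos,q)
    C=cam("wrist");im=snapshot("wrist");cv2.imwrite(f"pics/w{k}.png",im)
    np.savez(f"w{k}.npz",R=C[1],o=C[2]);print(arm.read_time(),C[2])
a,b=cv2.imread("pics/wc.png"),cv2.imread("pics/wr.png")
cv2.imwrite("pics/w.png",np.hstack([a[:,56:456],b[:,56:456]]))
E
```

```text
tab (array([0.46095302, 0.00336985, 0.09116716]), [np.float64(0.0016283287514255295), np.float64(0.0016283287514256139)])
markL (array([0.39634988, 0.39529901, 0.09659406]), [np.float64(0.0001906918114024225), np.float64(0.0001906918114022912)]) markR (array([0.40317184, 0.25419154, 0.09300241]), [np.float64(0.0007175308313392858), np.float64(0.0007175308313391631)])
stripe (array([0.44440086, 0.37750703, 0.09813651]), [np.float64(2.160230412936338e-05), np.float64(2.1602304129432224e-05)]) (array([0.44493564, 0.2728679 , 0.10487758]), [np.float64(1.372770035516222e-05), np.float64(1.3727700355172506e-05)])
c [ 0.70940956  0.55588829 -1.16203948  1.93332109  0.592156    1.0502544
  0.85811927]
3.325 [0.38429078 0.00323182 0.37046616]
r [-0.0446533   0.62701427 -1.04294979  1.64863338  0.57372065  1.20510688
  0.35225579]
4.5917 [0.37500822 0.32166043 0.40006324]
```

View pics/w.png

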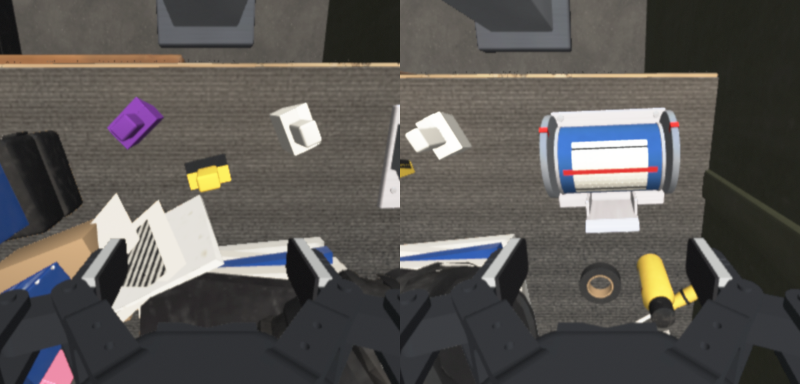

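The left half shows the chock at about (208,180), with its black face to the robot and the tab on top. The right half shows the rack, with marks at (543,130) and (674,125) and the stripe near (610,171), behind the top. I'll get precise numbers from the masks.

```bash
python3 - <<'E'
from h import *
ci=camera_info("wrist")
L=lambda k:(lambda d:(ci,d["R"],d["o"]))(np.load(f"w{k}.npz"))
im=cv2.imread("pics/wc.png");C=L("c")
m=mask(im,"yellow");m[:140]=0;m[205:]=0;m[:,:230]=0;m[:,300:]=0
h,s,v=cv2.split(cv2.cvtColor(im,cv2.COLOR_BGR2HSV))
for a,c,b,l in blobs(m,20):
    print(a,c,b,"v",np.percentile(v[l],[5,30,60,95]))
    y0=b[1]
    for r in range(b[1],b[1]+b[3]): 
        x=np.where(l[r])[0];print(r,x.min(),x.max(),end="; ")
    print()
cv2.imwrite("pics/z.png",np.hstack([cv2.resize(im[145:205,230:290],(390,390),interpolation=cv2.INTER_CUBIC),cv2.resize(cv2.imread("pics/wr.png")[90:240,190:345],(403,390),interpolation=cv2.INTER_CUBIC)]))
C=L("r");im=cv2.imread("pics/wr.png")
for a,c,b,l in blobs(mask(im,"red"),5):
    if b[1]<220 and 180<c[0]<350: print("red",a,c.round(1),b,onz(C,c,.098).round(4))
E
```

```text
851 [264.64864865 177.63689777] [243 165  44  27] v [183.5 242.  253.  254. ]
165 269 283; 166 265 283; 167 261 284; 168 256 284; 169 254 284; 170 253 284; 171 253 284; 172 249 285; 173 245 285; 174 243 285; 175 243 285; 176 243 286; 177 243 286; 178 244 286; 179 244 286; 180 244 286; 181 244 285; 182 245 280; 183 245 276; 184 245 276; 185 245 276; 186 246 275; 187 246 275; 188 246 273; 189 247 269; 190 255 265; 191 256 260; 
red 41 [330.1 124.3] [326 122   9   6] [0.3947 0.394  0.098 ]
red 43 [199.2 129.9] [195 127  10   8] [0.4    0.2519 0.098 ]
red 338 [267.  170.7] [220 167  93   8] [0.4458 0.3257 0.098 ]
```

View pics/z.png

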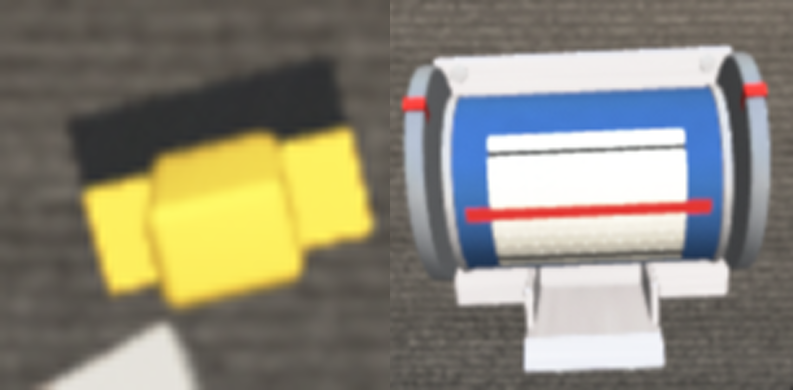

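Results: the rack origin is about (0.4334, 0.3243) with yaw 0.037. The chock's yaw is about 0.2. The stripe is about 1.05 rad behind target, so I start rolling, force-guided.

```bash
cat >> h.py <<'E'
RC=np.array([.4334,.3243]);RY=.037
ex=np.array([np.cos(RY),np.sin(RY)]);ey=np.array([-ex[1],ex[0]])
def rk(x,y=0): return RC+x*ex+y*ey
def F(): return np.array(arm.read_ft_force())
def touch(x,zhi,zlo,f0,ft,step=.0005):
    "lower the closed fingertip at rack x until ft newtons; returns tip height at first contact"
    z=zhi;z1=None
    while z>zlo:
        f=(F()-f0)[2]
        if f>1 and z1 is None: z1=z
        if f>ft-1: return z1,z
        z-=step if f<1 else min(step,(ft-f)/9000+5e-5)
        arm.line_to([*rk(x),z+.073],velocity=.02)
    raise RuntimeError(f"no contact {z}")
def drag(x,z,x1,f0,ft,step=.0015):
    log=[]
    while (x-x1)*np.sign(step)>1e-4:
        f=F()-f0
        log.append([x*1e3,z*1e3,f[:2]@ex,f[2]])
        if f[2]>22: z+=.001;arm.line_to([*rk(x),z+.073],velocity=.02);continue
        z+=np.clip((f[2]-ft)/8000*.7,-.0007,.0007);x=max(x-step,x1) if step>0 else min(x-step,x1)
        arm.line_to([*rk(x),z+.073],velocity=.02)
    return z,np.array(log)
def look(name,pos=None,yaw=np.pi+RY):
    if pos is not None: arm.movep(pos,down(yaw))
    C=cam("wrist");im=snapshot("wrist");cv2.imwrite(f"pics/{name}.png",im);return C,im
E
python3 - <<'E'
from h import *
q=down(np.pi+RY)
arm.move_gripper(0.0,20)
arm.movep([*rk(.016),.135+.073],q);arm.line_to([*rk(.016),.118+.073],velocity=.05);arm.pause(.2)
f0=F();t=arm.read_time();print("f0",f0,arm.read_tool_pos(),arm.read_opening())
try:
    z1,z=touch(.016,.118,.094,f0,14);print("contact",z1,z,F()-f0,arm.read_time()-t)
    z,log=drag(.016,z,-.008,f0,14);print(log.round(1))
finally:
    p=arm.read_tool_pos();arm.line_to([p[0],p[1],p[2]+.04],velocity=.1)
C,im=look("r1",[.45,.324,.33]);print(arm.read_time())
for a,c,b,l in blobs(mask(im,"red"),5):
    if b[1]<220 and 170<c[0]<360: print("red",a,c.round(1),b,onz(C,c,.1).round(4))
E
```

```text
f0 [-0.57214663  0.02931422 -0.46539871] [0.44947309 0.32504131 0.19123934] 0.0014518831147787444
contact 0.1175 0.0970099370949629 [-1.18765873 -3.93282959 13.74695753] 10.75
[[16.  97.  -1.3 13.7]
 [14.5 97.   0.4 13. ]
 [13.  96.9  2.9 12.4]
 [11.5 96.8  5.2 12.4]
 [10.  96.6  7.2 11.8]
 [ 8.5 96.4  7.6 12. ]
 [ 7.  96.2  8.  13.6]
 [ 5.5 96.2  8.  14.9]
 [ 4.  96.3  7.8 15.2]
 [ 2.5 96.4  8.  16.2]
 [ 1.  96.6  7.3 16. ]
 [-0.5 96.8  7.7 15.9]
 [-2.  96.9  7.5 16.4]
 [-3.5 97.1  7.9 16. ]
 [-5.  97.3  7.  16.2]
 [-6.5 97.5  6.7 15.8]]
22.5333
red 42 [199.3 128.6] [195 126  10   7] [0.4    0.2522 0.1   ]
red 45 [330.  128.1] [326 126   9   6] [0.3945 0.3933 0.1   ]
red 391 [263.7 156.6] [217 155  96   5] [0.428 0.323 0.1  ]
```

```bash
cat >> h.py <<'E'
QM=.95
def stripe_q(C,px,q=.5):
    "can angle from the stripe pixel: ray against the off-centre cylinder"
    o,d=ray(C,px);o2=np.array([(o[:2]-RC)@ex,o[2]]);d2=np.array([d[:2]@ex,d[2]])
    for _ in range(15):
        c=np.array([.006*np.sin(QM-q),.062-.006*np.cos(QM-q)])
        w=o2-c;a,b,g=d2@d2,w@d2,w@w-.0422**2;D=b*b-a*g
        if D<0: return None
        p=w+d2*(-b-np.sqrt(D))/a;q=np.arctan2(p[1],-p[0])-np.pi/4
    return q
def see(C,im):
    "stripe angle at its two ends and its middle, and mark angles"
    B=[(a,c,b,l) for a,c,b,l in blobs(mask(im,"red"),8) if 80<c[0]<440]
    B.sort(key=lambda t:-t[2][2]); 
    if not B or B[0][2][2]<40: return None
    p=np.argwhere(B[0][3])[:,::-1].astype(float);k=np.polyfit(p[:,0],p[:,1],1)
    xs=[p[:,0].min()+2,p[:,0].mean(),p[:,0].max()-2]
    return [stripe_q(C,(x,np.polyval(k,x))) for x in xs],[((onz(C,c,.098)[:2]-RC)@ex).round(4) for a,c,b,l in B[1:]]
E
python3 - <<'E'
from h import *
d=np.load("wr.npz");C0=(camera_info("wrist"),d["R"],d["o"])
print("before",see(C0,cv2.imread("pics/wr.png")))
print("now",see(cam("wrist"),cv2.imread("pics/r1.png")))
E
```

```text
before ([np.float64(1.123185061458626), np.float64(1.1240392346104364), np.float64(1.124853850271379)], [np.float64(-0.036), np.float64(-0.0361)])
now ([np.float64(0.5999933148020802), np.float64(0.5972740508326926), np.float64(0.594465608998594)], [np.float64(-0.0365), np.float64(-0.0368)])
```

```bash
sed -i 's/^QM=.*/QM=1.0/' h.py; python3 - <<'E'
from h import *
q=down(np.pi+RY);t=arm.read_time()
arm.movep([*rk(.020),.115+.073],q);arm.line_to([*rk(.020),.1005+.073],velocity=.05)
f=F();f0=np.array([-.57,.03,-.47]);print("air",f)
log=[]
try:
    z1,z=touch(.020,.1005,.090,f0,13);print("contact",z1,z,arm.read_time()-t)
    x=.020
    while x>-.018:
        z,l=drag(x,z,x-.0015,f0,14);x-=.0015;log.append(l[0])
        if x<.004:
            C=cam("wrist");s=see(C,snapshot("wrist"));log[-1]=np.append(l[0],s[0][1] if s else 9)
            if s and s[0][1]<.012: break
    print(*[np.round(l,2) for l in log],sep="\n")
finally:
    p=arm.read_tool_pos();arm.line_to([p[0],p[1],p[2]+.03],velocity=.06)
    C,im=look("r2");print(see(C,im),arm.read_time())
E
```

```text
air [0.41501343 0.41817731 4.85719264]
contact 0.1005 0.0983988297487622 2.316700000000001
[20.   98.4   0.24 12.61]
[18.5  98.28  1.89 10.41]
[17.   97.96  3.91 11.09]
[15.5  97.71  6.58 11.77]
[14.   97.51  7.87 11.77]
[12.5  97.32  8.77 12.78]
[11.   97.21  8.62 13.17]
[ 9.5  97.14  9.85 14.78]
[ 8.   97.21  8.85 15.39]
[ 6.5  97.33  8.09 17.81]
[ 5.   97.66  7.98 17.11  0.34]
[ 3.5  97.93  7.11 16.76  0.3 ]
[ 2.   98.17  7.61 17.26  0.26]
[ 0.5  98.46  7.23 18.24  0.22]
[-1.   98.83  6.52 16.75  0.18]
[-2.5  99.07  6.49 16.61  0.14]
[-4.   99.3   6.78 15.98  0.1 ]
[-5.500e+00  9.947e+01  7.150e+00  1.577e+01  6.000e-02]
[-7.000e+00  9.963e+01  6.550e+00  1.606e+01  1.000e-02]
[-8.500e+00  9.981e+01  6.200e+00  1.537e+01 -4.000e-02]
([np.float64(-0.025842499465296043), np.float64(-0.02482786200510323), np.float64(-0.02381921133915743)], [np.float64(-0.0355), np.float64(-0.0359)]) 31.125
```

The can is at about -0.025 rad, within a degree or two. Now the chock pose from the earlier wrist view.

```bash
python3 - <<'E'
from h import *
import h
d=np.load("wc.npz");C=(camera_info("wrist"),d["R"],d["o"])
P=lambda x,y,z:onz(C,(230+x/6.5,145+y/6.5),z)[:2]
bL,bR,fL,fR=P(110,292,.055),P(373,235,.055),P(85,187,.055),P(352,128,.055)
print("back",bL,bR,np.linalg.norm(bR-bL),"front",fL,fR)
for a,b in((bL,bR),(fL,fR)): v=b-a;print("yaw",np.arctan2(-v[0],v[1]))
yaw=np.arctan2(-(bR-bL)[0],(bR-bL)[1]);ax=np.array([np.cos(yaw),np.sin(yaw)])
print("thick",((bL+bR-fL-fR)/2)@ax,"tab from back",(bL+bR)/2-.014*ax)
t=[P(*p,.0925) for p in((150,212),(283,186),(302,272),(175,307))];print("tab",np.mean(t,0),np.linalg.norm(t[1]-t[0]),np.linalg.norm(t[2]-t[1]),np.linalg.norm(t[3]-t[2]))
r2=cv2.imread("pics/r2.png");C2=cam("wrist")
for m in(.9,1.,1.15,1.25): h.QM=m;print(m,see(C2,r2)[0][1])
cv2.imwrite("pics/r2c.png",r2[90:340,80:440])
E
```

```text
back [ 0.48207487 -0.01626105] [0.47121635 0.03262216] 0.05007469915241068 front [ 0.46188826 -0.02042802] [0.45105427 0.02834222]
yaw 0.2185828580569443
yaw 0.2185938142038403
thick 0.02061015098386872 tab from back [0.46297873 0.00514471]
tab [0.46242768 0.00539643] 0.02197513187202171 0.014870955688314274 0.021725749411122867
0.9 -0.014055898675567113
1.0 -0.028584617915249244
1.15 -0.047499788014477407
1.25 -0.05798165714581105
```

View pics/r2c.png

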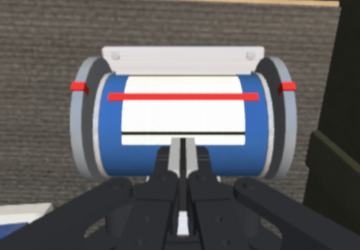

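The chock's tab centre is (0.4627, 0.0053) with yaw 0.2185. The 50 mm width checks out. In the picture the stripe (row 97) is parallel to the marks (row 87) and nearly level with them, as it should be given their different radii. Now grasping.

```bash
python3 - <<'E'
from h import *
d=np.load("wr.npz");C=(camera_info("wrist"),d["R"],d["o"])
for z,p in((.098,(135,368)),(.098,(275,366)),(.086,(137,345)),(.086,(270,338))):
    X=onz(C,(190+p[0]/2.6,90+p[1]/2.6),z)[:2]-RC;print("wall",X@ex,X@ey)
t0=arm.read_time();yc=np.pi+.2185;c=np.array([.4627,.0053])
p=arm.read_tool_pos();arm.line_to([p[0],p[1],.27],velocity=.2)
arm.movep([.41,.165,.29],down(np.pi+.1));arm.movep([*c,.22],down(yc));arm.move_gripper(.6,40)
arm.line_to([*c,.134],velocity=.1);print("at",arm.read_tool_pos(),F(),arm.read_time()-t0)
arm.move_gripper(0.0,40);print("grip",arm.read_opening(),arm.read_finger_force(),F())
arm.line_to([*c,.27],velocity=.15);arm.pause(.1);print(F(),arm.read_opening(),arm.read_finger_force())
C,im=look("g1");cv2.imwrite("pics/g1s.png",np.hstack([im[150:384,100:420]]));print(arm.read_time())
s=snapshot("scene");cv2.imwrite("pics/g1.png",np.hstack([cv2.resize(im[130:384,90:430],(400,300)),cv2.resize(s[130:250,160:320],(400,300))]))
E
```

```text
wall 0.08735518744248054 -0.032343474791929255
wall 0.08896395767160636 0.03333777337678662
wall 0.08099264443045313 -0.03186616972467675
wall 0.07991180409417589 0.032352894767484854
at [0.46297799 0.00551123 0.13437629] [0.39366463 0.3124294  0.60018293] 3.466700000000003
grip 0.2739082378855017 39.90757405757904 [-1.0027877  -0.51198123  4.1540923 ]
[-0.08163601  0.55934694 -1.0356018 ] 0.2725211239565806 39.27509665489197
36.15
```

View pics/g1.png

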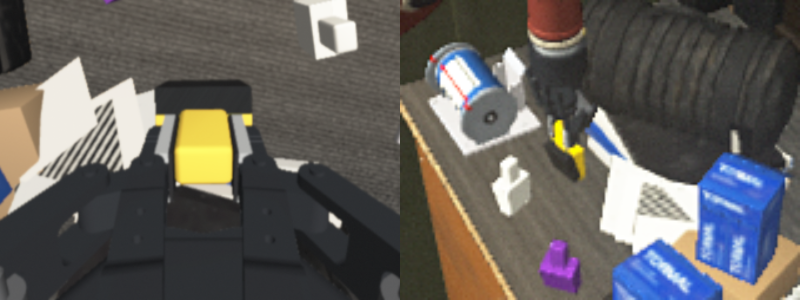

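The chock is held squarely: the tab is between the pads, the black face is to the front, and the stripe is still in line. Now I carry it round the front and insert it, force-guided.

```bash
python3 - <<'E'
from h import *
q=down(np.pi+RY)
arm.movep([.40,.165,.29],down(np.pi+.1));arm.movep([*rk(.061),.275],q)
arm.line_to([*rk(.061),.060+.145],velocity=.15);arm.pause(.15)
f0=F();x,z=.061,.145;log=[];print(f0,arm.read_time(),arm.read_tool_pos())
while z>.096:
    f=F()-f0;g=[x*1e3,z*1e3,f[:2]@ex,f[:2]@ey,f[2]];log.append(g)
    if f[2]>3: break
    fx=g[2]
    if abs(fx)>1.5: x=np.clip(x+np.clip(fx*.0003,-.0006,.0006),.056,.068)
    z-=.0015 if z>.12 else .0007
    arm.line_to([*rk(x),z+.060],velocity=.03)
print(np.round(log[::4]+log[-6:],1));print(F()-f0,arm.read_time())
C,im=look("p1");s=snapshot("scene");t=snapshot("top")
cv2.imwrite("pics/p1c.png",np.hstack([cv2.resize(im[100:384,90:430],(400,300)),cv2.resize(t[205:280,110:210],(400,300),interpolation=cv2.INTER_CUBIC)]))
B=[b[:3] for b in blobs(mask(im,"red"),5)];print(see(C,im),[(a,c.round(0)) for a,c,_ in B])
E
```

```text
[-0.00653579  0.59178153 -1.43322089] 38.4667 [0.49473391 0.32667949 0.20620978]
[[ 6.100e+01  1.450e+02  0.000e+00  0.000e+00  0.000e+00]
 [ 6.100e+01  1.390e+02  8.000e-01 -2.000e-01 -0.000e+00]
 [ 6.100e+01  1.330e+02 -3.000e-01 -7.000e-01  1.800e+00]
 [ 6.100e+01  1.270e+02 -3.000e-01 -1.000e-01 -2.000e-01]
 [ 6.100e+01  1.210e+02 -6.000e-01 -1.000e+00  1.000e-01]
 [ 6.100e+01  1.174e+02  1.000e+00 -8.000e-01  1.300e+00]
 [ 6.250e+01  1.146e+02  2.800e+00  5.000e-01  1.300e+00]
 [ 6.310e+01  1.118e+02 -2.000e-01 -8.000e-01 -1.000e-01]
 [ 6.370e+01  1.090e+02  0.000e+00 -9.000e-01  4.700e+00]
 [ 6.310e+01  1.125e+02  1.200e+00 -3.000e-01  5.000e-01]
 [ 6.310e+01  1.118e+02 -2.000e-01 -8.000e-01 -1.000e-01]
 [ 6.310e+01  1.111e+02  5.000e-01 -4.000e-01  1.000e+00]
 [ 6.310e+01  1.104e+02  5.000e-01  2.000e-01  1.000e+00]
 [ 6.310e+01  1.097e+02  1.900e+00 -4.000e-01  2.000e+00]
 [ 6.370e+01  1.090e+02  0.000e+00 -9.000e-01  4.700e+00]]
[ 0.06278422 -0.8937605   4.69645085] 46.4667
([np.float64(-0.11387815941033952), np.float64(-0.1128009295257113), np.float64(-0.1117610127463422)], [np.float64(-0.0356), np.float64(-0.0364)]) [(np.int32(297), array([115.,  55.])), (np.int32(206), array([416.,  52.])), (np.int32(1330), array([265.,  76.]))]
```

View pics/p1c.png

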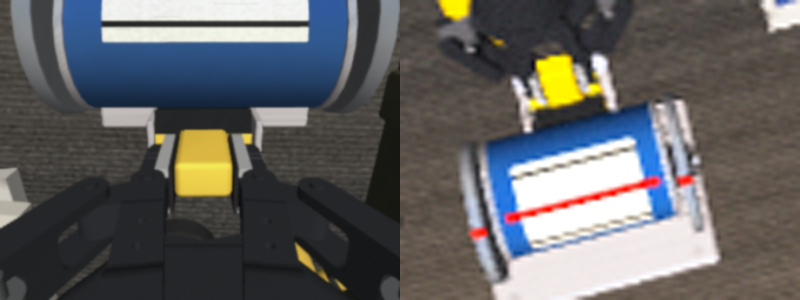

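Both wrist and top views look right: the chock is behind the can and the stripe is between the marks. The two wrist views disagree slightly on the angle, so I'll triangulate the stripe across views before letting go.

```bash
python3 - <<'E'
from h import *
import h
def line(C,im,roi=None):
    m=mask(im,"red")
    if roi: k=np.zeros_like(m);x,y,w,hh=roi;k[y:y+hh,x:x+w]=m[y:y+hh,x:x+w];m=k
    B=sorted(blobs(m,3),key=lambda b:-b[2][2]);return B
def xz(C,px):
    o,d=ray(C,px);return np.array([(o[:2]-RC)@ex,o[2]]),(lambda v:v/np.linalg.norm(v))(np.array([d[:2]@ex,d[2]]))
Cn=cam("wrist");p1=cv2.imread("pics/p1.png")
T=cam("top");top=snapshot("top");S=cam("scene");sc=snapshot("scene");cv2.imwrite("pics/t2.png",top)
# r2 pose: rebuilt from the TCP pose logged at that time (tip x=-8.5 mm, +30 mm lift)
ci=camera_info("wrist");Tm=np.array(ci["T_tool_cam"]);Rt=Ro.from_quat(down(np.pi+RY)).as_matrix()
C2=(ci,Rt@Tm[:3,:3],Rt@Tm[:3,3]+np.array([*rk(-.0085),.0998+.073+.03]))
r2=cv2.imread("pics/r2.png")
R=[]
for n,C,im,roi in(("p1",Cn,p1,(80,30,360,120)),("r2",C2,r2,(80,90,360,150)),("top",T,top,(112,208,90,70))):
    B=line(C,im,roi);c=B[0][1];o,d=xz(C,c);R.append((o,d));print(n,c.round(1),"camxz",o.round(3),"marks",[ (((lambda t:t)(onz(C,b[1],.098))[:2]-RC)@ex).round(4) for b in B[1:3]])
    print("   at z=.089 x=",(o+d*(.089-o[1])/d[1])[0].round(4), [ (m,round(float((setattr(h,'QM',m),stripe_q(C,c))[1]),3)) for m in(.9,1.1,1.3)])
def tr(L):
    A=sum(np.eye(2)-np.outer(d,d) for o,d in L);b=sum((np.eye(2)-np.outer(d,d))@o for o,d in L);return np.linalg.solve(A,b)
for L in(R,[R[0],R[2]],[R[1],R[2]],[R[0],R[1]]): X=tr(L);print(X.round(4),"angle about axis-45:",round(float(np.arctan2(X[1]-.062,-X[0])-np.pi/4),3))
print(arm.read_time(),arm.read_tool_pos())
E
```

```text
p1 [265.2  75.6] camxz [-0.013  0.24 ] marks [np.float64(-0.0356), np.float64(-0.0364)]
   at z=.089 x= -0.0273 [(0.9, -0.101), (1.1, -0.122), (1.3, -0.13)]
r2 [262.7 186.4] camxz [-0.085  0.273] marks [np.float64(-0.0396), np.float64(-0.04)]
   at z=.089 x= -0.03 [(0.9, -0.143), (1.1, -0.169), (1.3, -0.187)]
top [155.9 254.3] camxz [-0.709  1.247] marks [np.float64(-0.0351), np.float64(-0.0349)]
   at z=.089 x= -0.0249 [(0.9, 0.018), (1.1, -0.012), (1.3, -0.038)]
[-0.0281  0.0913] angle about axis-45: 0.021
[-0.027   0.0925] angle about axis-45: 0.061
[-0.0351  0.1062] angle about axis-45: 0.115
[-0.028   0.0821] angle about axis-45: -0.161
46.7167 [0.49687349 0.32682852 0.16931785]
```

The angle is about -0.06±0.04 rad, which is fine, and a slight negative bias suits the seating. The chock is in contact with the tab at 109 mm, in the expected range. I release it and check from a 45° front view.

```bash
python3 - <<'E'
from h import *
arm.move_gripper(.5,20);print("rel",F(),arm.read_opening())
p=arm.read_tool_pos();arm.line_to([p[0],p[1],.25],velocity=.12)
print("t",arm.read_time())
arm.movep([*rk(-.13),.25],down(np.pi+RY))
C,im=look("v1")
t=snapshot("top");s=snapshot("scene");print("t",arm.read_time(),C[2])
a=cv2.resize(im[90:384,90:430],(400,300))
cv2.imwrite("pics/v1c.png",np.vstack([np.hstack([a,cv2.resize(t[205:280,110:210],(400,300),interpolation=cv2.INTER_CUBIC)]),np.hstack([cv2.resize(s[140:200,160:240],(400,300),interpolation=cv2.INTER_CUBIC),np.zeros((300,400,3),np.uint8)])]))
for n,CC,i,roi in(("w",C,im,(80,0,380,384)),("top",cam("top"),t,(112,208,90,70))):
    m=mask(i,"red");k=np.zeros_like(m);x,y,w,h=roi;k[y:y+h,x:x+w]=m[y:y+h,x:x+w]
    B=sorted(blobs(k,3),key=lambda b:-b[2][2])[:3]
    for b in B: print(n,b[0],b[1].round(1),b[2],((onz(CC,b[1],.098)[:2]-RC)@ex).round(4),((onz(CC,b[1],.0885)[:2]-RC)@ex).round(4))
    print([stripe_q(CC,B[0][1])])
E
```

```text
rel [-0.4222648  -0.11191939  0.99121662] 0.4983942643721362
t 47.8667
t 48.8083 [0.22895358 0.31600167 0.32041135]
w 369 [261.9 292.5] [217 290  91   6] -0.0312 -0.0238
[np.float64(0.02046916926632214)]
top 579 [141.7 226.3] [112 208  50  37] 0.0705 0.0769
top 9 [114.8 228.2] [112 227   7   3] 0.086 0.0925
top 8 [180.5 249.5] [179 249   4   2] -0.0349 -0.0293
[None]
```

View pics/v1c.png

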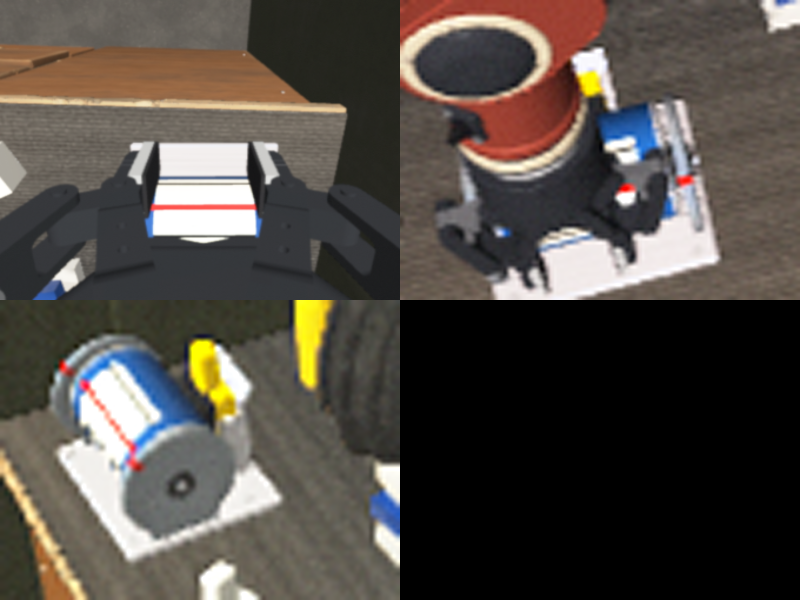

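The chock stands upright behind the can, and in the scene view (lower left) the stripe lies on the line between the marks. One last unobstructed check.

```bash
python3 - <<'E'
from h import *
import h
C,im=look("v2",[*rk(0),.33]);t=snapshot("top");s=snapshot("scene");T=cam("top");S=cam("scene");print(arm.read_time())
for m in(1.,1.2): h.QM=m;print("q",see(C,im))
m=mask(t,"red")[208:280,112:202];B=sorted(blobs(m,3),key=lambda b:-b[2][2])[:3]
print("top",[(b[0],b[1]+[112,208]) for b in B],stripe_q(T,B[0][1]+[112,208]))
for n,CC,i,x0,x1,y0,y1 in(("w",C,im,200,330,150,290),("top",T,t,140,170,205,240)):
    k=mask(i,"yellow")[y0:y1,x0:x1]
    for b in blobs(k,10): 
        X=onz(CC,b[1]+[x0,y0],.12)[:2]-RC;print(n,b[0],b[1]+[x0,y0],b[2],X@ex,X@ey)
cv2.imwrite("pics/v2c.png",np.hstack([cv2.resize(im[60:300,110:430],(400,300)),cv2.resize(t[205:280,110:210],(400,300),interpolation=cv2.INTER_CUBIC)]))
E
```

```text
49.6167
q ([np.float64(-0.04033663607671312), np.float64(-0.0416644477616096), np.float64(-0.043070603904056926)], [np.float64(-0.0359), np.float64(-0.0361)])
q ([np.float64(-0.06250150092944984), np.float64(-0.06380371809150431), np.float64(-0.06518271468693948)], [np.float64(-0.0359), np.float64(-0.0361)])
top [(np.int32(55), array([156.30909091, 254.09090909])), (np.int32(10), array([129.1, 262.7])), (np.int32(8), array([180.5, 249.5]))] -0.021299909336969347
w 718 [262.60167131 228.50278552] [43 68 40 26] 0.05481981214945225 -0.001422876510266621
w 371 [296.20485175 278.50404313] [ 87 116  20  24] 0.1203021731277928 0.03868815300540381
top 166 [150.07831325 225.45180723] [ 2 13 19 14] 0.051550541018285136 -0.0022286833470459106
```

View pics/v2c.png

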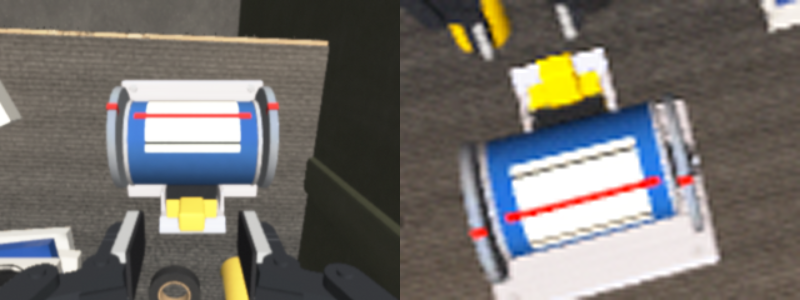

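The chock is square and upright against the wall between the lips. The stripe is about 0.04 rad from the marks, and nothing touches the robot. I'm handing in.

```bash
python3 -c "
from station import ticket
print(ticket.finish_job())"
```

```text
the job is handed in; nothing more can be done
None
```

I handed the job in at about 50 s: the can's stripe measures about 0.02 to 0.06 rad (1 to 4 degrees) from the red marks, the highest rolling force I read was about 18 N, and the yellow chock is wedged upright behind the can and let go; the hand-in returned no verdict.

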